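# Put the microscope objectives back in their storage tray

## Task

Put the three microscope objectives, the barrels that taper to a narrow nose, back into the storage tray: the slimmest into the smallest round nest, the middle one into the medium nest and the widest into the largest, each standing upright, nose up, flat on the floor of its nest. They are delicate, so set them down rather than drop them and do not knock any over; leave the two eyepieces, the barrels that flare to a wide lens, standing where they are.

Things in the scene. Friction and masses are not known exactly. Their poses are not given: they have to be found in the camera images.
- tray: the storage tray: a pale wooden square open tray 205 x 205 mm, floor 4 mm thick, rim 12 mm high, fixed to the bench. Origin: centre of its underside; x and y along its sides, z up. Its four quarters hold the three nests and, as clutter, a white capped pot 42 mm wide and 28 mm high; neighbouring centres are 95 mm apart
- nest_small: the small nest in the tray: a round dish with a black lip and a grey floor, inside 42 mm and outside 50 mm across, 8 mm high with a 3 mm floor (so a 5 mm lip), fixed on the tray's floor. Origin: centre of its underside, z up; what sits in it rests 3 mm above this origin
- nest_medium: the medium nest in the tray: a round dish with a black lip and a grey floor, inside 54 mm and outside 62 mm across, 8 mm high with a 3 mm floor (so a 5 mm lip), fixed on the tray's floor. Origin: centre of its underside, z up; what sits in it rests 3 mm above this origin
- nest_large: the large nest in the tray: a round dish with a black lip and a grey floor, inside 66 mm and outside 74 mm across, 8 mm high with a 3 mm floor (so a 5 mm lip), fixed on the tray's floor. Origin: centre of its underside, z up; what sits in it rests 3 mm above this origin
- obj_small_mid (a point): the slimmest objective: a steel lens barrel standing on the bench, nose up, 26 mm across and 56 mm high; the straight barrel runs from 4 to 42 mm above its foot, above that it tapers to a narrow nose with a small lens. The point is on its axis, half-way up (28 mm above the foot); z points to the nose. Loose, about 110 g
- obj_medium_mid (a point): the middle-sized objective: a steel lens barrel standing on the bench, nose up, 38 mm across and 62 mm high; the straight barrel runs from 4 to 42 mm above its foot, above that it tapers to a narrow nose with a small lens. The point is on its axis, half-way up (31 mm above the foot); z points to the nose. Loose, about 200 g
- obj_large_mid (a point): the widest objective: a steel lens barrel standing on the bench, nose up, 50 mm across and 66 mm high; the straight barrel runs from 4 to 42 mm above its foot, above that it tapers to a narrow nose with a small lens. The point is on its axis, half-way up (33 mm above the foot); z points to the nose. Loose, about 360 g
- eyepiece_a_mid (a point): the larger eyepiece, which is to be left alone: a loose steel barrel 30 mm across that flares at the top to a dark cup 42 mm across around a wide lens, 58 mm high, standing upright on the bench. The point is on its axis, half-way up (29 mm)
- eyepiece_b_mid (a point): the smaller eyepiece, which is to be left alone: a loose steel barrel 25 mm across that flares at the top to a dark cup 35 mm across around a wide lens, 50 mm high, standing upright on the bench. The point is on its axis, half-way up (25 mm)
Not all that is in view belongs to the job. Leave any purple or yellow look-alike of the nest_small alone.

How it is judged:
At the end, for the whole second after the job is handed in: Each objective stands at rest and upright (within 0.1 rad), nose up, on the floor of its own nest: axis within 12 mm of the nest's centre, height within 3 mm of fully down. Both eyepieces are upright and within 15 mm of where they began (horizontal distance between obj_small_mid and nest_small below 0.012 m and z of obj_small_mid in the frame of nest_small between 0.028 and 0.034 m and angle between each of obj_small_mid, obj_medium_mid, obj_large_mid, eyepiece_a_mid, eyepiece_b_mid's own z axis and vertical below 0.1 rad and linear speed of each of obj_small, obj_medium, obj_large below 0.02 m/s and angular speed of each of obj_small, obj_medium, obj_large below 0.2 rad/s and horizontal distance between obj_medium_mid and nest_medium below 0.012 m and z of obj_medium_mid in the frame of nest_medium between 0.031 and 0.037 m and horizontal distance between obj_large_mid and nest_large below 0.012 m and z of obj_large_mid in the frame of nest_large between 0.033 and 0.039 m and distance of each of eyepiece_a_mid, eyepiece_b_mid from where it was at the start of the episode below 0.015 m); the robot touches nothing.
It fails at once if an objective is let go or dropped from more than about 40 mm above where it stands ((height (world z) of obj_small_mid above 0.073 m and contact force between the fingers and obj_small below 0.05 N) or (height (world z) of obj_medium_mid above 0.076 m and contact force between the fingers and obj_medium below 0.05 N) or (height (world z) of obj_large_mid above 0.078 m and contact force between the fingers and obj_large below 0.05 N)).
It fails at once if an objective is knocked over (angle between any of obj_small_mid, obj_medium_mid, obj_large_mid's own z axis and vertical above 0.7 rad).
It fails at once if an eyepiece is shifted by more than 20 mm, lifted or tipped ((distance of eyepiece_a_mid from where it was at the start of the episode above 0.02 m or angle between eyepiece_a_mid's own z axis and vertical above 0.5 rad) or (distance of eyepiece_b_mid from where it was at the start of the episode above 0.02 m or angle between eyepiece_b_mid's own z axis and vertical above 0.5 rad)).
It also fails if it takes over 83 s, if anything falls off the work surface, if the arm or the gripper's body presses on something with over 40 N, if the wrist force passes 120 N, or if a joint passes its speed limit or range.

## Robot

A 6-joint arm with a two-finger parallel gripper is mounted at the origin on the work surface. World frame = base frame: x ahead of the robot, y to its left, z up, the work surface at z = 0. Lengths are in m, angles in rad, forces in N, time in s.
With the tool pointing down it reaches from about 0.35 to 0.975 m from the base axis. Payload 4.9 kg.
Tool frame: the origin (TCP) lies at the very end of the fingers, on their centre line; the grasp point (between the pads) lies 19 mm behind it; z points along the fingers, x is the direction in which the jaws open and shut, and the axes are right-handed (so a half turn about z gives the same grasp; the last joint's range is limited). The gripper opens to 85 mm and grips with 20 to 120 N. Pads are 22 mm wide; open, the fingers measure 114 mm over their backs; the gripper's body (76 mm by 85 mm) begins 54 mm behind the grasp point. The pads swing forward as they close: fully open they stand 13 mm farther back than shut.
Start: joints at [-1.397, 0.053, 1.613, -0, 1.476, -0.119], TCP at [0.18, -0.598, 0.231] pointing down, gripper open.
Joint ranges: [-3.01, 3.01], [-1.01, 2.22], [0.06, 2.58], [-1.02, 4.17], [0.09, 2.62], [-3.14, 3.14]. Speed limits (rad/s): [2.57, 2.57, 3.14, 3.14, 3.14, 3.14].

## Interface

Orientations are given as a rotation vector (axis times angle).
In Python, from station import ctrl, get_image, calibration, job gives the robot as it stands.
- The arm moves only by the tool jog_arm, never from a script. Its argument "deltas" is a list of rows, each a list of 3 entries, a list of its own where there are three numbers: the turn, a rotation vector about the tool's x, y, z in degrees, then the shift along the tool's x, y, z in m, then the finger opening in m, from 0 to 0.0854. In form: [[[ax, ay, az], [tx, ty, tz], gripper], ...]. A call has 1 to 12 rows; each row is the pose to reach, as a shift and turn from the pose commanded when the call began, along the tool's axes at that moment; what a row does not reach only later rows make up. A row lasts 1/12 s, in which the tool goes at most 41.7 mm and 7.16 degrees, less where a joint would pass 70% of its speed; a pose out of reach is approached as far as the arm can. A call with a gripper value outside its range is refused whole. The fingers move at their own pace and stop on an object; "squeeze" is the grip in N (left out, the last holds). Time passes only in rows, so rows that repeat a pose let the fingers close. It gives the time, the measured TCP pose, the force and the opening at its end, in the units of the state.
- ctrl.get_obs(): the state, without advancing time (a new reading comes with each control period).
- get_image(name): name is "scene" or "side" or "wrist"; returns the picture (420x560x3 uint8, red, green, blue); there is no depth.
- calibration(name): a dict with "mtx" (3x3 intrinsics, pixels), "origin" and "rotation" of the camera in the world; the wrist camera has in their place "tool_from_camera" (4x4, takes a point from camera to tool coordinates, whose origin is the TCP and whose axes are the tool frame's). Camera axes: x right, y up, looking along -z (the intrinsics and any distortion apply to the point x, -y, -z); pixel columns grow to the right and rows downward; lengths in m; the calibration is good to about 2 mm. A picture is of the moment at which its call begins: read the wrist's pose just before it. calibration takes no time and is no camera call.
- job.finish_job(): hands the job in, once; it reports no verdict.
The state is a dict: "t": time; "q": joint angles; "dq": joint speeds; "effort": joint torques, N m; "tool_pos": TCP position; "tool_rot": TCP orientation; "contact_force": force on the tool from outside, world axes, zero at the start; "wrist_torque": the same for the moment, N m; "opening": finger opening in m.
Only numpy, scipy, OpenCV 4.12 (cv2) and the standard library are available. Lean on these libraries where they do the work, as an engineer would, in place of code of your own. Each camera call takes 0.05 s, during which the arm holds its last target.

## Working session

There is one attempt and no reset: what is moved stays moved. The work goes in short steps, Python scripts to look and compute and a tool call to move; the robot and the scene stay as the last step left them, time stands still between calls to the robot, and variables do not carry over. Pictures are saved under pics/ and viewed, and the job is handed in when it is done.

Besides the shell and the picture viewer there is one more tool, called after "Emit:" as name([rows], argument=value, ...), one row to a line, values as JSON. jog_arm: Moves the arm, as the interface text tells. Its arguments: {"type":"object","properties":{"deltas":{"type":"array","items":{"type":"array"}},"squeeze":{"type":"number"}},"required":["deltas"]}

```bash
mkdir -p pics
cat > h.py <<'E'
import numpy as np, cv2
from station import ctrl,get_image,calibration,job
from scipy.spatial.transform import Rotation as R
def save(n,im): cv2.imwrite('pics/'+n+'.png',im[:,:,::-1])
def ray(name,uv,T=None):
    c=calibration(name); K=np.array(c['mtx']); d=np.linalg.inv(K)@np.array([uv[0],uv[1],1.]); d=np.array([d[0],-d[1],-d[2]])
    return np.array(c['origin']),np.array(c['rotation'])@d
def onplane(name,uv,z):
    o,d=ray(name,uv); return o+d*(z-o[2])/d[2]
E
python3 - <<'E'
from h import *
o=ctrl.get_obs(); print(o)
for n in ['scene','side','wrist']:
    save(n+'0',get_image(n)); print(n,calibration(n))
E
```

```text
{'t': 0.0, 'q': array([-1.39698956e+00,  5.33917269e-02,  1.61430159e+00,  1.23151579e-05,
        1.47598389e+00, -1.18972709e-01]), 'dq': array([-0.00092942, -0.00029362, -0.0011427 ,  0.00069519, -0.00099828,
        0.00013059]), 'effort': array([-7.44645058e-04, -3.93681514e+01, -3.70180035e+01, -1.38186451e-04,
        7.00630015e-03, -5.98012520e-06]), 'tool_pos': array([ 0.18029583, -0.59778061,  0.23003686]), 'tool_rot': array([-2.52055799e+00,  1.87278624e+00,  2.36364433e-03]), 'contact_force': array([ 0.12105979, -0.33074557, -0.71353578]), 'wrist_torque': array([-0.0454808 , -0.03679323, -0.01037822]), 'opening': 0.0855541609452993}
scene {'mtx': array([[485.31515531,   0.        , 277.70977651],
       [  0.        , 485.31515531, 216.23373477],
       [  0.        ,   0.        ,   1.        ]]), 'origin': array([1.05318919, 0.8567388 , 0.81950231]), 'rotation': array([0.31502594, 1.1900012 , 2.32255264])}
side {'mtx': array([[503.58578316,   0.        , 273.2757018 ],
       [  0.        , 503.58578316, 202.88039996],
       [  0.        ,   0.        ,   1.        ]]), 'origin': array([0.35541958, 0.89395138, 0.63459507]), 'rotation': array([ 0.10767536, -1.43482585, -2.63812318])}
wrist {'mtx': array([[297.31782403,   0.        , 276.45680989],
       [  0.        , 297.31782403, 209.82709011],
       [  0.        ,   0.        ,   1.        ]]), 'tool_from_camera': array([[ 9.99999894e-01, -3.17197937e-04, -3.32388928e-04,
         7.21566131e-04],
       [-3.94135271e-04, -9.64029776e-01, -2.65793972e-01,
        -6.78449017e-02],
       [-2.36123525e-04,  2.65794075e-01, -9.64029799e-01,
        -1.42965880e-01],
       [ 0.00000000e+00,  0.00000000e+00,  0.00000000e+00,
         1.00000000e+00]])}
```

```bash
sed -i "s/np.array(c\['rotation'\])@d/R.from_rotvec(c['rotation']).as_matrix()@d/" h.py
```

```text
(no output)
```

View pics/scene0.png

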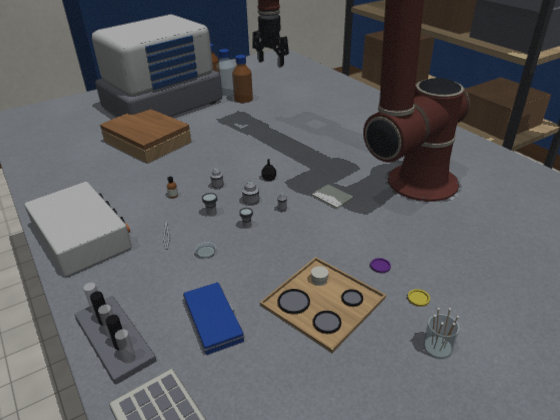

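View pics/side0.png

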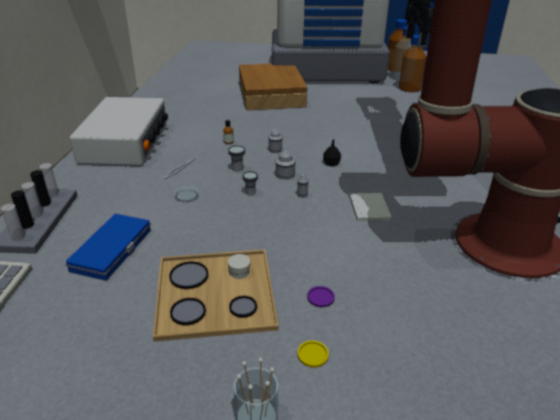

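View pics/wrist0.png

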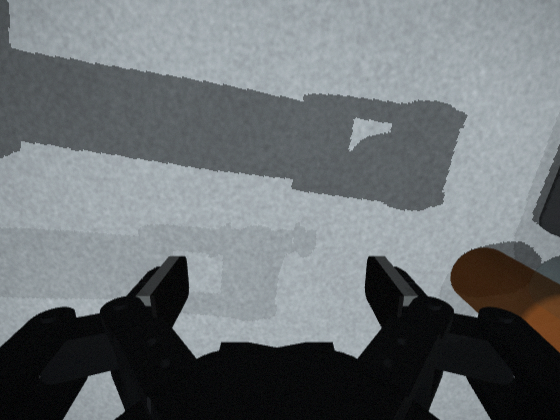

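Candidates in scene image: tapered barrels at (217,178), (251,192), (283,202); flared ones at (210,204), (246,217); bottle (172,187), black blower (269,172). I'll crop to check.

Run:
```python
import cv2
a=cv2.imread('pics/scene0.png');b=cv2.imread('pics/side0.png')
cv2.imwrite('pics/c1.png',cv2.resize(a[155:235,180:310],None,fx=6,fy=6,interpolation=cv2.INTER_CUBIC))
cv2.imwrite('pics/c2.png',cv2.resize(b[120:205,215:350],None,fx=5.8,fy=5.8,interpolation=cv2.INTER_CUBIC))
cv2.imwrite('pics/c3.png',cv2.resize(b[245:340,150:280],None,fx=6,fy=6,interpolation=cv2.INTER_CUBIC))
from h import *
for n,u in [('scene',(217,186)),('scene',(251,202)),('scene',(283,209)),('scene',(210,213)),('scene',(246,225)),('side',(275,149)),('side',(286,174)),('side',(303,193))]: print(n,u,onplane(n,u,0))
```

```text
scene (217, 186) [ 0.54069528 -0.34587666  0.        ]
scene (251, 202) [ 0.49641093 -0.20783947  0.        ]
scene (283, 209) [ 0.43698838 -0.1234448   0.        ]
scene (210, 213) [ 0.62326643 -0.22621002  0.        ]
scene (246, 225) [ 0.56476681 -0.11674773  0.        ]
side (275, 149) [ 0.54197911 -0.34725291  0.        ]
side (286, 174) [ 0.49322194 -0.21314397  0.        ]
side (303, 193) [ 0.44090941 -0.12863915  0.        ]
```

View pics/c1.png

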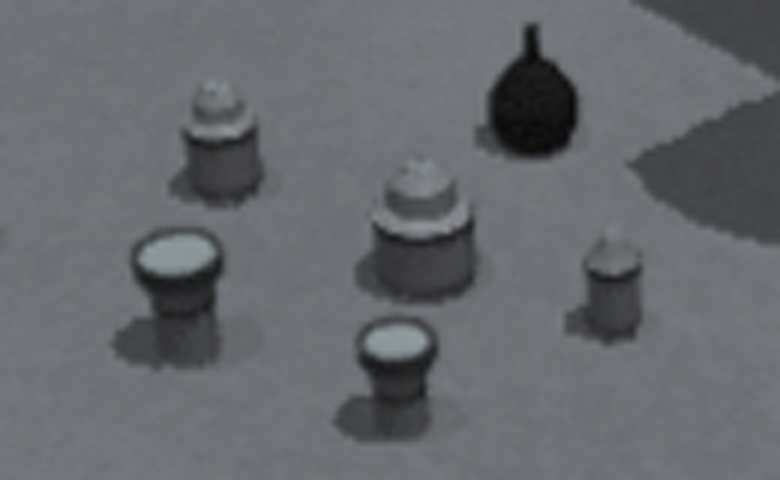

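View pics/c2.png

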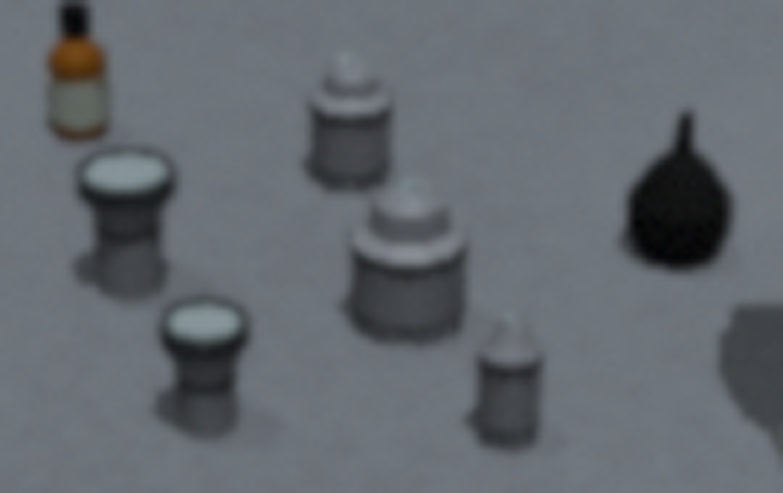

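View pics/c3.png

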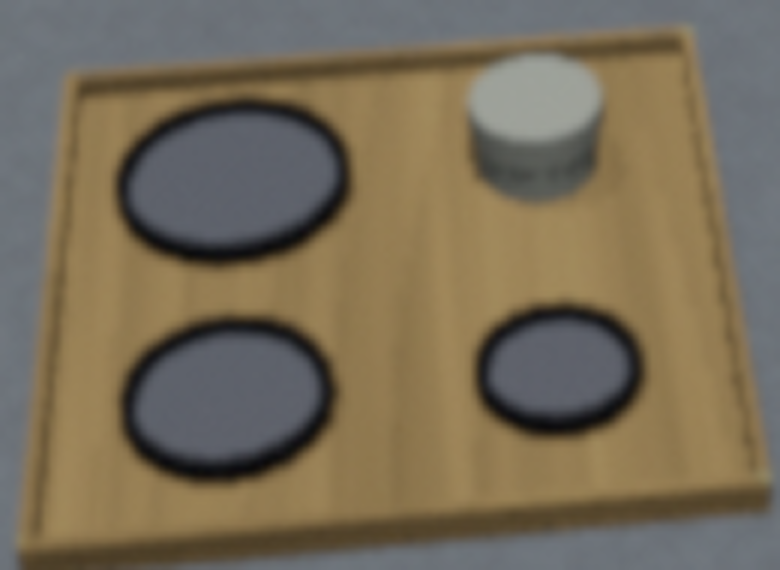

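Run:
```python
from h import *
P={'small':(.056,(282,193.7),(302.9,175.2)),'medium':(.062,(215.6,169.3),(275.2,130.9)),'large':(.066,(249.8,182.5),(285.7,152.2)),'A':(.058,(209.7,197.5),(236.7,149.8)),'B':(.05,(246.3,212.2),(250.3,175.7))}
for k,(h,a,b) in P.items():
    print(k,onplane('scene',a,h)[:2].round(4),onplane('side',b,h)[:2].round(4))
for n in ['scene','side']:
    im=cv2.imread(f'pics/{n}0.png'); x0,y0,x1,y1=(255,255,390,345) if n=='scene' else (150,245,280,340)
    m=np.zeros(im.shape[:2],np.uint8); m[y0:y1,x0:x1]=(im[y0:y1,x0:x1].max(2)<50)*255
    cs,_=cv2.findContours(m,cv2.RETR_EXTERNAL,cv2.CHAIN_APPROX_NONE)
    for c in cs:
        if cv2.contourArea(c)<100: continue
        Q=np.array([onplane(n,p[0],.012)[:2] for p in c]).astype(np.float32)
        (cx,cy),(w,h),_=cv2.fitEllipse(Q*1000); print(n,c.mean(0),(cx,cy),w,h)
    # tray
```

```text
small [ 0.4405 -0.1214] [ 0.4418 -0.1161]
medium [ 0.5401 -0.3431] [ 0.5394 -0.3319]
large [ 0.494  -0.2115] [ 0.494  -0.2052]
A [ 0.6213 -0.2182] [ 0.6194 -0.2142]
B [ 0.5655 -0.1074] [ 0.5634 -0.1049]
scene [[326.88571429 321.78571429]] (596.6740112304688, 298.75286865234375) 58.67790985107422 61.74897766113281
scene [[351.98076923 297.48076923]] (505.3635559082031, 273.12506103515625) 46.3637580871582 49.64828109741211
scene [[293.44871795 300.98717949]] (622.4170532226562, 207.59951782226562) 70.48255157470703 73.84111022949219
side [[187.32183908 311.25287356]] (594.142822265625, 302.103759765625) 57.17213821411133 60.227699279785156
side [[242.54545455 306.40909091]] (503.4459228515625, 276.27203369140625) 45.1576042175293 47.981773376464844
```

Run:
```python
from h import *
o=ctrl.get_obs();M=R.from_rotvec(o['tool_rot']).as_matrix();print(M.round(4))
cur=o['tool_pos']
print((M.T@(np.array([.441,-.119,.231])-cur)).round(4))
```

```text
[[ 2.886e-01 -9.574e-01 -3.000e-04]
 [-9.574e-01 -2.886e-01  1.500e-03]
 [-1.500e-03 -2.000e-04 -1.000e+00]]
[-0.3833 -0.3878  0.    ]
```

Emit:
jog_arm([
  [[0,0,0],[-0.04,-0.06,0],0.085],
  [[0,0,0],[-0.28,-0.41,0],0.085],
  [[0,0,0],[-0.28,-0.41,0],0.085],
  [[0,0,0],[-0.28,-0.41,0],0.085],
  [[0,0,0],[-0.28,-0.41,0],0.085],
  [[0,0,0],[-0.28,-0.41,0],0.085],
  [[0,0,0],[-0.28,-0.41,0],0.085],
  [[0,0,0],[-0.28,-0.41,0],0.085],
  [[0,0,0],[-0.28,-0.41,0],0.085],
  [[0,0,0],[-0.28,-0.41,0],0.085],
  [[0,0,0],[-0.28,-0.41,0],0.085],
  [[0,0,0],[-0.28,-0.41,0],0.085],
])

```text
t: 1.15
tool_pos: [0.4931, -0.2097, 0.2311]
tool_rot: [-2.522, 1.873, 0.0]
contact_force: [1.6, -0.8, -0.4]
opening: 0.0852
```

Emit:
jog_arm([
  [[0,0,0],[0,0,0],0.085],
  [[0,0,0],[0,0,0],0.085],
  [[0,0,0],[0,0,0],0.085],
  [[0,0,0],[0,0,0],0.085],
])

```text
t: 1.48
tool_pos: [0.4915, -0.2127, 0.231]
tool_rot: [2.52, -1.875, -0.001]
contact_force: [-0.3, 0.1, -0.2]
opening: 0.0844
```

```bash
cat >> h.py <<'E'
def wplane(uv,z,o):
    c=calibration('wrist');T=np.array(c['tool_from_camera']);d=np.linalg.inv(np.array(c['mtx']))@np.array([uv[0],uv[1],1.]);d=np.array([d[0],-d[1],-d[2]])
    M=R.from_rotvec(o['tool_rot']).as_matrix();d=M@T[:3,:3]@d;p=M@T[:3,3]+o['tool_pos'];return p+d*(z-p[2])/d[2]
def need(tgt,o):
    return (R.from_rotvec(o['tool_rot']).as_matrix().T@(np.array(tgt)-o['tool_pos'])).round(4)
E
python3 - <<'E'
from h import *
o=ctrl.get_obs();print(o['t'],o['tool_pos'],o['tool_rot'],o['contact_force'],np.abs(o['dq']).max());np.save('o1.npy',np.r_[o['tool_pos'],o['tool_rot']])
save('w1',get_image('wrist'))
E
```

```text
1.4833 [ 0.49152152 -0.21268501  0.23104491] [ 2.52021673e+00 -1.87506131e+00 -7.46832158e-04] [-0.32979298  0.13629872 -0.22205034] 0.012036886302027783
```

View pics/w1.png

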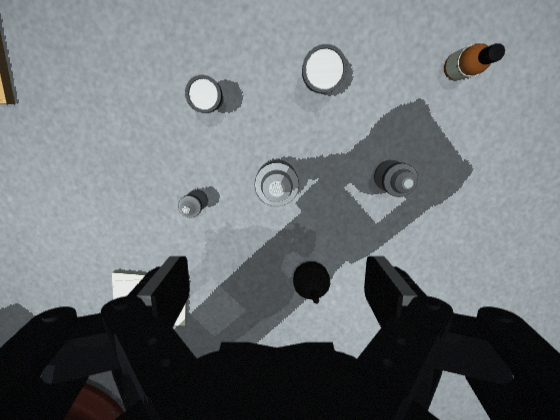

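Run:
```python
from h import *
v=np.load('o1.npy');o=dict(tool_pos=v[:3],tool_rot=v[3:])
for k,uv,z in [('s',(186,209.5),.056),('l',(278,189),.066),('m',(408,183),.062),('B',(204.5,92.5),.05),('A',(324.5,69.5),.058)]: print(k,wplane(uv,z,o).round(4))
a=cv2.imread('pics/w1.png');cv2.imwrite('pics/c4.png',cv2.resize(a[150:230,165:435],None,fx=2.9,fy=2.9,interpolation=cv2.INTER_CUBIC))
```

```text
s [ 0.4441 -0.123   0.056 ]
l [ 0.4976 -0.2134  0.066 ]
m [ 0.5428 -0.344   0.062 ]
B [ 0.5688 -0.1137  0.05  ]
A [ 0.6227 -0.223   0.058 ]
```

View pics/c4.png

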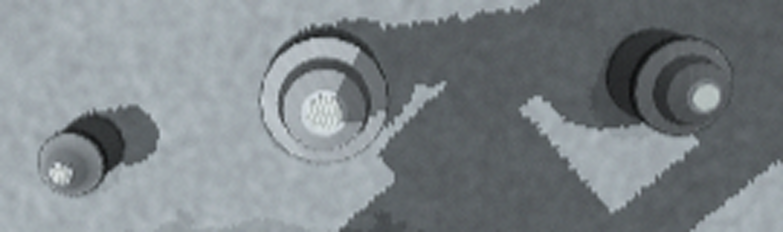

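Emit:
jog_arm([
  [[0,0,0],[0.001,-0.004,0.04],0.085],
  [[0,0,0],[0.001,-0.004,0.08],0.085],
  [[0,0,0],[0.001,-0.004,0.12],0.085],
  [[0,0,0],[0.001,-0.004,0.15],0.085],
  [[0,0,0],[0.001,-0.004,0.175],0.085],
  [[0,0,0],[0.001,-0.004,0.195],0.085],
  [[0,0,0],[0.001,-0.004,0.21],0.085],
  [[0,0,0],[0.001,-0.004,0.22],0.085],
  [[0,0,0],[0.001,-0.004,0.22],0.085],
  [[0,0,0],[0.001,-0.004,0.22],0.085],
])

```text
t: 2.37
tool_pos: [0.4959, -0.2124, 0.0113]
tool_rot: [2.52, -1.875, -0.001]
contact_force: [0.7, 0.2, -0.0]
opening: 0.0849
```

Run:
```python
from h import *
o=ctrl.get_obs();print(o['t'],o['tool_pos'],o['contact_force'],need([.496,-.2125,.010],o))
save('w2',get_image('wrist'));
```

```text
2.3667 [ 0.49588586 -0.21243092  0.01133168] [ 0.6532308   0.16467861 -0.04217231] [ 0.0001 -0.0001  0.0013]
```

View pics/w2.png

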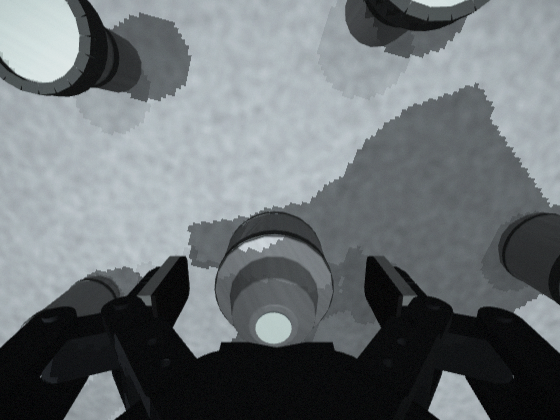

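Run:
```python
from h import *
o=ctrl.get_obs();p=wplane((273,328),.066,o);print(p,need(p,o))
```

```text
[ 0.49684632 -0.21210756  0.066     ] [-0.0004 -0.0004 -0.0537]
```

Emit:
jog_arm([
  [[0,0,0],[0,0,0],0.06],
  [[0,0,0],[0,0,0],0.055],
  [[0,0,0],[0,0,0],0.04],
  [[0,0,0],[0,0,0],0.04],
  [[0,0,0],[0,0,0],0.04],
  [[0,0,0],[0,0,0],0.04],
  [[0,0,0],[0,0,0],0.04],
  [[0,0,0],[0,0,0],0.04],
  [[0,0,0],[0,0,0],0.04],
], squeeze=50)

```text
t: 3.17
tool_pos: [0.4971, -0.2119, 0.0128]
tool_rot: [-2.522, 1.873, -0.002]
contact_force: [-2.6, 0.7, 5.8]
opening: 0.0482
```

Emit:
jog_arm([
  [[0,0,0],[0,0,-0.003],0.04],
  [[0,0,0],[0,0,-0.01],0.04],
  [[0,0,0],[0,0,-0.025],0.04],
  [[0,0,0],[0,0,-0.05],0.04],
  [[0,0,0],[0,0,-0.08],0.04],
  [[0,0,0],[0,0,-0.1],0.04],
  [[0,0,0],[0,0,-0.11],0.04],
  [[0,0,0],[0,0,-0.11],0.04],
])

```text
t: 3.83
tool_pos: [0.4976, -0.2125, 0.1241]
tool_rot: [-2.522, 1.873, -0.008]
contact_force: [0.5, 0.3, -2.7]
opening: 0.0481
```

Run:
```python
from h import *
o=ctrl.get_obs();print(o['t'],o['tool_pos'],o['contact_force'],o['opening'],need([.622,.208,.120],o))
save('w3',get_image('wrist'));
```

```text
3.8333 [ 0.49760663 -0.21254663  0.12412008] [ 0.50867115  0.30024782 -2.71432459] 0.04813488965821151 [-0.3667 -0.2405  0.0035]
```

View pics/w3.png

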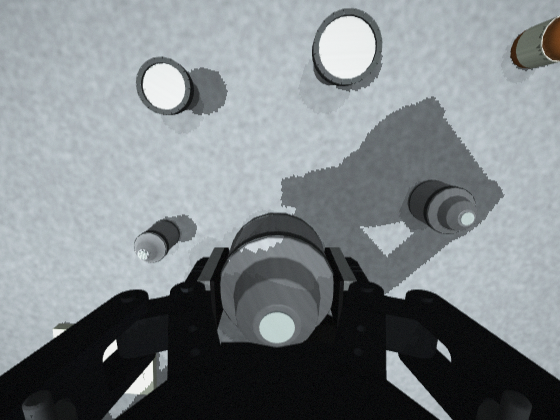

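Emit:
jog_arm([
  [[0,0,0],[-0.02,-0.005,-0.005],0.04],
  [[0,0,0],[-0.05,-0.013,-0.01],0.04],
  [[0,0,0],[-0.09,-0.023,-0.02],0.04],
  [[0,0,0],[-0.13,-0.033,-0.025],0.04],
  [[0,0,0],[-0.17,-0.043,-0.025],0.04],
  [[0,0,0],[-0.21,-0.053,-0.025],0.04],
  [[0,0,0],[-0.25,-0.063,-0.025],0.04],
  [[0,0,0],[-0.29,-0.073,-0.025],0.04],
  [[0,0,0],[-0.33,-0.084,-0.025],0.04],
  [[0,0,0],[-0.365,-0.093,-0.025],0.04],
  [[0,0,0],[-0.39,-0.1,-0.025],0.04],
  [[0,0,0],[-0.4,-0.102,-0.025],0.04],
])

```text
t: 4.88
tool_pos: [0.4762, 0.2035, 0.1433]
tool_rot: [2.523, -1.867, -0.006]
contact_force: [-0.8, -0.3, -5.6]
opening: 0.0477
```

Emit:
jog_arm([
  [[0,0,0],[0,0,0],0.04],
  [[0,0,0],[0,0,0],0.04],
  [[0,0,0],[0,0,0],0.04],
  [[0,0,0],[0,0,0],0.04],
])

```text
t: 5.22
tool_pos: [0.4783, 0.1993, 0.1455]
tool_rot: [2.519, -1.875, -0.001]
contact_force: [0.6, -0.4, -4.7]
opening: 0.048
```

Run:
```python
from h import *
o=ctrl.get_obs();print(o['t'],o['tool_pos'],o['tool_rot'],o['q'],o['opening'],np.abs(o['dq']).max())
np.save('o2.npy',np.r_[o['tool_pos'],o['tool_rot']])
im=get_image('wrist');save('w4',im)
m=(im.max(2)<50).astype(np.uint8)*255
cs,_=cv2.findContours(m,cv2.RETR_EXTERNAL,cv2.CHAIN_APPROX_NONE)
for c in cs:
    if cv2.contourArea(c)<500: continue
    Q=np.array([wplane(p[0],.012,o)[:2] for p in c]).astype(np.float32)
    print(c.mean(0),len(c),cv2.fitEllipse(Q*1000))
```

```text
5.2167 [0.47826631 0.19934827 0.1454974 ] [ 2.51905602e+00 -1.87500812e+00 -8.95531667e-04] [ 2.51431902e-01 -1.35174694e-01  1.94172899e+00 -3.97993964e-04
  1.33642519e+00  1.53124900e+00] 0.04796162594337942 0.007828021506865724
[[274.71707029 355.90785588]] 1693 ((308.0315856933594, 147.71994018554688), (233.65414428710938, 637.9844360351562), 16.389373779296875)
[[210.125      150.78289474]] 152 ((505.87451171875, 269.8746337890625), (47.21769332885742, 48.83617401123047), 24.0421085357666)
[[318.46919431  45.27251185]] 422 ((621.5767211914062, 205.0472412109375), (68.2083969116211, 69.00457763671875), 26.704626083374023)
[[205.4009009   35.72072072]] 222 ((595.608642578125, 295.4657287597656), (58.18922424316406, 61.44568634033203), 3.2473292350769043)
```

View pics/w4.png

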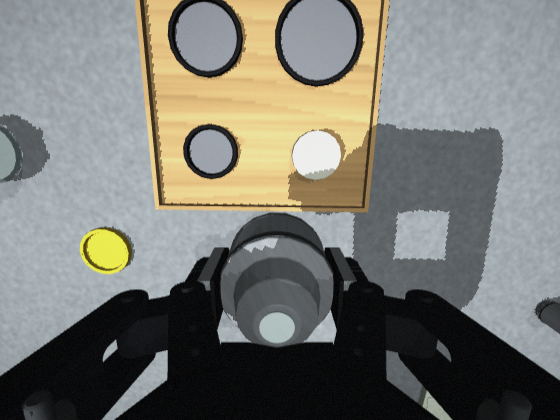

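Emit:
jog_arm([
  [[0,0,0],[0.005,-0.02,0],0.04],
  [[0,0,0],[0.014,-0.055,0],0.04],
  [[0,0,0],[0.024,-0.095,0],0.04],
  [[0,0,0],[0.032,-0.125,0],0.04],
  [[0,0,0],[0.0345,-0.138,0.01],0.04],
  [[0,0,0],[0.0345,-0.14,0.03],0.04],
  [[0,0,0],[0.0345,-0.14,0.06],0.04],
  [[0,0,0],[0.0345,-0.14,0.08],0.04],
  [[0,0,0],[0.0345,-0.14,0.095],0.04],
  [[0,0,0],[0.0345,-0.14,0.105],0.04],
  [[0,0,0],[0.0345,-0.14,0.105],0.04],
  [[0,0,0],[0.0345,-0.14,0.105],0.04],
])

```text
t: 6.27
tool_pos: [0.6227, 0.2077, 0.0416]
tool_rot: [-2.521, 1.874, -0.0]
contact_force: [-0.9, -0.0, -3.7]
opening: 0.0481
```

Run:
```python
from h import *
o=ctrl.get_obs();print(o['t'],o['tool_pos'],o['contact_force'],o['opening'],need([.622,.2065,.0203],o))
save('w5',get_image('wrist'));save('s5',get_image('scene')[240:360,240:400].repeat(4,0).repeat(4,1))
```

```text
6.2667 [0.62272009 0.2077265  0.04159434] [-0.85629067 -0.00436122 -3.69451536] 0.04813451369638925 [0.001  0.001  0.0213]
```

View pics/w5.png

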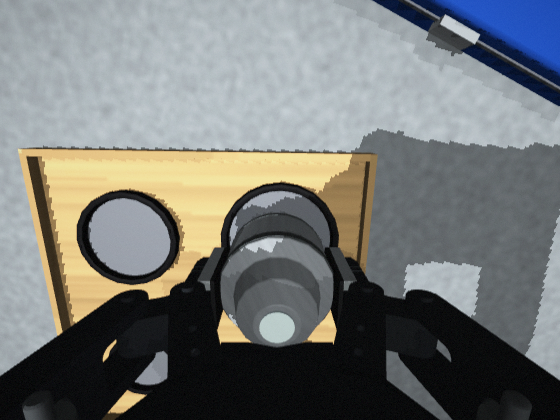

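View pics/s5.png

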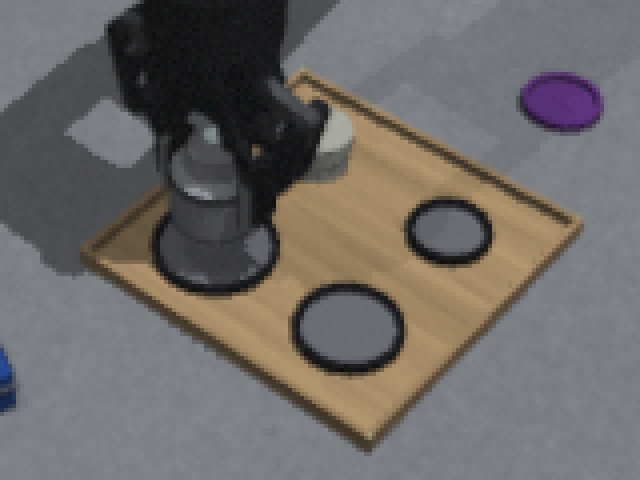

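Run:
```python
from h import *
o=ctrl.get_obs()
im=cv2.imread('pics/w5.png')
m=(im.max(2)<50).astype(np.uint8)*255
cs,_=cv2.findContours(m[:, :190].copy(),cv2.RETR_EXTERNAL,cv2.CHAIN_APPROX_NONE)
for c in cs:
    if cv2.contourArea(c)<2000: continue
    Q=np.array([wplane(p[0],.012,o)[:2] for p in c]).astype(np.float32)
    print(c.mean(0),cv2.fitEllipse(Q*1000))
for uv in [(280,182),(220,240),(338,240)]: print(wplane(uv,.012,o), need(wplane(uv,.012,o),o))
```

```text
[[111.24519941 369.14918759]] ((500.0348205566406, 290.8678283691406), (99.33499145507812, 173.09963989257812), 41.315086364746094)
[[127.58759124 236.6459854 ]] ((598.4739379882812, 296.6816101074219), (60.56242370605469, 63.92118835449219), 44.153770446777344)
[0.660212   0.21614036 0.012     ] [ 0.0029 -0.0368  0.0316]
[0.61426029 0.24139519 0.012     ] [-0.0346 -0.0001  0.0315]
[0.63559288 0.17064869 0.012     ] [ 0.0393 -0.0002  0.0315]
```

Emit:
jog_arm([
  [[0,0,0],[0.002,0,0.005],0.04],
  [[0,0,0],[0.002,0,0.01],0.04],
  [[0,0,0],[0.002,0,0.015],0.04],
  [[0,0,0],[0.002,0,0.018],0.04],
  [[0,0,0],[0.002,0,0.02],0.04],
  [[0,0,0],[0.002,0,0.02],0.04],
  [[0,0,0],[0.002,0,0.02],0.04],
])

```text
t: 6.95
tool_pos: [0.6229, 0.2061, 0.021]
tool_rot: [2.522, -1.873, -0.0]
contact_force: [0.7, 0.3, -4.4]
opening: 0.048
```

Emit:
jog_arm([
  [[0,0,0],[0,0,0.001],0.04],
  [[0,0,0],[0,0,0.001],0.04],
  [[0,0,0],[0,0,0.001],0.04],
])

```text
t: 7.2
tool_pos: [0.6231, 0.2062, 0.0204]
tool_rot: [-2.522, 1.873, -0.0]
contact_force: [-0.1, -0.2, -4.4]
opening: 0.0481
```

Not yet touching; keep lowering by tenths.

Emit:
jog_arm([
  [[0,0,0],[0,0,0.0005],0.04],
  [[0,0,0],[0,0,0.001],0.04],
  [[0,0,0],[0,0,0.001],0.04],
  [[0,0,0],[0,0,0.001],0.04],
])

```text
t: 7.53
tool_pos: [0.6233, 0.2062, 0.0199]
tool_rot: [-2.522, 1.873, -0.0]
contact_force: [-1.5, -0.4, 0.0]
opening: 0.0481
```

Emit:
jog_arm([
  [[0,0,0],[0,0,0.0005],0.04],
  [[0,0,0],[0,0,0.001],0.04],
  [[0,0,0],[0,0,0.001],0.04],
  [[0,0,0],[0,0,0.001],0.04],
])

```text
t: 7.87
tool_pos: [0.6233, 0.2062, 0.0199]
tool_rot: [2.522, -1.873, 0.0]
contact_force: [-5.4, -1.5, 6.2]
opening: 0.0479
```

Emit:
jog_arm([
  [[0,0,0],[0,0,0],0.052],
  [[0,0,0],[0,0,0],0.056],
  [[0,0,0],[0,0,0],0.062],
  [[0,0,0],[0,0,0],0.066],
  [[0,0,0],[0,0,0],0.07],
  [[0,0,0],[0,0,0],0.07],
])

```text
t: 8.37
tool_pos: [0.6231, 0.2061, 0.0183]
tool_rot: [-2.522, 1.874, -0.0]
contact_force: [-0.9, -0.1, 0.3]
opening: 0.0699
```

Emit:
jog_arm([
  [[0,0,0],[0,0,-0.01],0.07],
  [[0,0,0],[0,0,-0.03],0.07],
  [[0,0,0],[0,0,-0.06],0.07],
  [[0,0,0],[0,0,-0.1],0.07],
  [[0,0,0],[0,0,-0.13],0.07],
  [[0,0,0],[0,0,-0.14],0.07],
  [[0,0,0],[0,0,-0.14],0.07],
])

```text
t: 8.95
tool_pos: [0.6257, 0.2068, 0.1641]
tool_rot: [-2.516, 1.869, -0.009]
contact_force: [-0.6, 1.0, 0.1]
opening: 0.0703
```

Run:
```python
from h import *
o=ctrl.get_obs();print(o['t'],o['tool_pos'],o['contact_force'],o['opening'],need([.5425,-.343,.16],o))
save('w6',get_image('wrist'))
```

```text
8.95 [0.62570414 0.20675426 0.16405905] [-0.63696931  1.03947115  0.10863266] 0.07034050614834846 [0.5023 0.2384 0.0023]
```

View pics/w6.png

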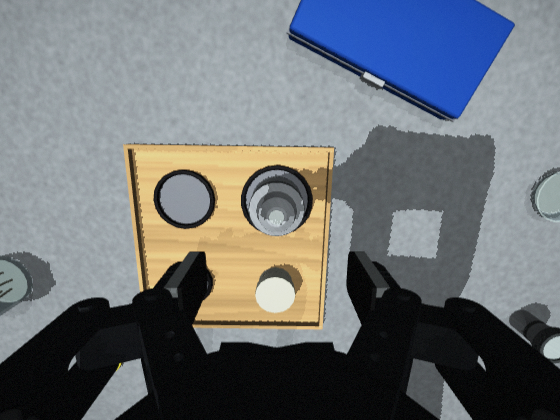

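The large one stands inside the large nest (nose at (277,216), lip centre (278,200), higher parts shifted by perspective). Next, the medium one.

Emit:
jog_arm([
  [[0,0,0],[0.02,0.01,0],0.07],
  [[0,0,0],[0.05,0.024,0],0.07],
  [[0,0,0],[0.086,0.041,0],0.07],
  [[0,0,0],[0.123,0.058,0],0.07],
  [[0,0,0],[0.16,0.076,0],0.07],
  [[0,0,0],[0.197,0.093,0],0.07],
  [[0,0,0],[0.234,0.111,0],0.07],
  [[0,0,0],[0.271,0.129,0],0.07],
  [[0,0,0],[0.308,0.146,0],0.07],
  [[0,0,0],[0.345,0.164,0],0.07],
  [[0,0,0],[0.382,0.181,0],0.07],
  [[0,0,0],[0.419,0.199,0],0.07],
])

```text
t: 10.0
tool_pos: [0.5513, -0.2535, 0.155]
tool_rot: [2.521, -1.874, -0.008]
contact_force: [0.9, -0.1, -0.4]
opening: 0.07
```

Run:
```python
from h import *
o=ctrl.get_obs();print(o['t'],o['tool_pos'],need([.5425,-.343,.12],o))
```

```text
10.0 [ 0.55129154 -0.25345464  0.15496088] [0.0833 0.0341 0.0347]
```

Emit:
jog_arm([
  [[0,0,0],[0.03,0.014,0],0.07],
  [[0,0,0],[0.06,0.028,0],0.07],
  [[0,0,0],[0.083,0.037,0.01],0.07],
  [[0,0,0],[0.083,0.037,0.03],0.07],
  [[0,0,0],[0.083,0.037,0.04],0.07],
  [[0,0,0],[0.083,0.037,0.04],0.07],
  [[0,0,0],[0.083,0.037,0.04],0.07],
])

```text
t: 10.58
tool_pos: [0.5407, -0.3409, 0.1154]
tool_rot: [-2.522, 1.872, 0.008]
contact_force: [0.2, -0.3, 0.5]
opening: 0.0703
```

Run:
```python
from h import *
o=ctrl.get_obs();print(o['t'],o['tool_pos'],need([.5425,-.343,.011],o))
np.save('o3.npy',np.r_[o['tool_pos'],o['tool_rot']])
save('w7',get_image('wrist'))
```

```text
10.5833 [ 0.54069781 -0.34085291  0.11542083] [ 0.0031 -0.0014  0.1044]
```

View pics/w7.png

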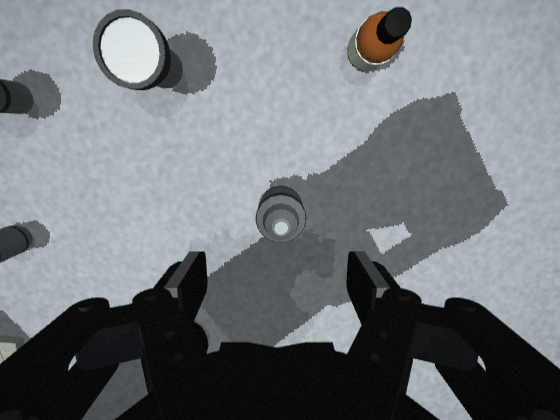

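Run:
```python
from h import *
v=np.load('o3.npy');o=dict(tool_pos=v[:3],tool_rot=v[3:])
p=wplane((281.5,228),.062,o);print(p,need(p,o),ctrl.get_obs()['tool_pos'])
```

```text
[ 0.54226883 -0.34462439  0.062     ] [ 0.0043 -0.0006  0.0534] [ 0.54164731 -0.34136462  0.11717754]
```

Emit:
jog_arm([
  [[0,0,0],[0.003,0,0.02],0.07],
  [[0,0,0],[0.003,0,0.045],0.07],
  [[0,0,0],[0.003,0,0.07],0.07],
  [[0,0,0],[0.003,0,0.09],0.07],
  [[0,0,0],[0.003,0,0.102],0.07],
  [[0,0,0],[0.003,0,0.107],0.07],
  [[0,0,0],[0.003,0,0.107],0.07],
  [[0,0,0],[0.003,0,0.107],0.07],
])

```text
t: 11.3
tool_pos: [0.5438, -0.3459, 0.0127]
tool_rot: [2.522, -1.873, 0.003]
contact_force: [1.1, 0.4, 0.7]
opening: 0.0702
```

Run:
```python
from h import *
o=ctrl.get_obs();print(o['t'],o['tool_pos'],o['contact_force'])
save('w8',get_image('wrist'))
```

```text
11.3 [ 0.54377139 -0.34586115  0.01271558] [1.07342569 0.42944765 0.71636414]
```

View pics/w8.png

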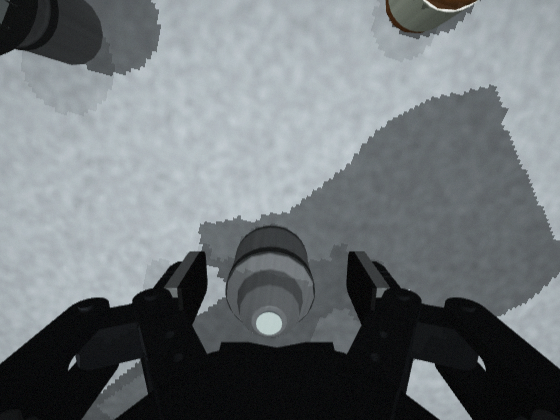

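Emit:
jog_arm([
  [[0,0,0],[-0.002,0,0.001],0.07],
  [[0,0,0],[-0.002,0,0.001],0.055],
  [[0,0,0],[-0.002,0,0.001],0.045],
  [[0,0,0],[-0.002,0,0.001],0.04],
  [[0,0,0],[-0.002,0,0.001],0.03],
  [[0,0,0],[-0.002,0,0.001],0.03],
  [[0,0,0],[-0.002,0,0.001],0.03],
  [[0,0,0],[-0.002,0,0.001],0.03],
  [[0,0,0],[-0.002,0,0.001],0.03],
], squeeze=45)

```text
t: 12.1
tool_pos: [0.5425, -0.3437, 0.011]
tool_rot: [-2.522, 1.874, -0.0]
contact_force: [-1.3, 1.7, 5.3]
opening: 0.0367
```

Emit:
jog_arm([
  [[0,0,0],[0,0,-0.003],0.03],
  [[0,0,0],[0,0,-0.01],0.03],
  [[0,0,0],[0,0,-0.025],0.03],
  [[0,0,0],[0,0,-0.05],0.03],
  [[0,0,0],[0,0,-0.08],0.03],
  [[0,0,0],[0,0,-0.11],0.03],
  [[0,0,0],[0,0,-0.13],0.03],
  [[0,0,0],[0,0,-0.135],0.03],
  [[0,0,0],[0,0,-0.135],0.03],
])

```text
t: 12.85
tool_pos: [0.5434, -0.3446, 0.1486]
tool_rot: [2.521, -1.874, 0.008]
contact_force: [0.3, 0.7, -2.4]
opening: 0.0367
```

Run:
```python
from h import *
o=ctrl.get_obs();print(o['t'],o['tool_pos'],o['contact_force'],o['opening'],need([.598,.297,.15],o))
save('w9',get_image('wrist'))
```

```text
12.85 [ 0.54342988 -0.34459109  0.14856618] [ 0.27199821  0.67389985 -2.36435314] 0.03673302577343535 [-0.5985 -0.2374 -0.0034]
```

View pics/w9.png

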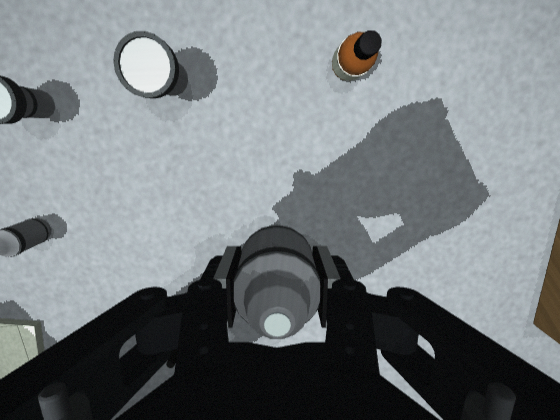

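Emit:
jog_arm([
  [[0,0,0],[-0.015,-0.006,0],0.03],
  [[0,0,0],[-0.04,-0.016,0],0.03],
  [[0,0,0],[-0.075,-0.03,0],0.03],
  [[0,0,0],[-0.112,-0.044,0],0.03],
  [[0,0,0],[-0.149,-0.059,0],0.03],
  [[0,0,0],[-0.186,-0.074,0],0.03],
  [[0,0,0],[-0.223,-0.088,0],0.03],
  [[0,0,0],[-0.26,-0.103,0],0.03],
  [[0,0,0],[-0.297,-0.118,0],0.03],
  [[0,0,0],[-0.334,-0.132,0],0.03],
  [[0,0,0],[-0.371,-0.147,0],0.03],
  [[0,0,0],[-0.408,-0.162,0],0.03],
])

```text
t: 13.9
tool_pos: [0.5773, 0.0963, 0.1424]
tool_rot: [2.52, -1.872, -0.006]
contact_force: [0.2, 0.3, -2.2]
opening: 0.0362
```

Emit:
jog_arm([
  [[0,0,0],[-0.037,-0.014,0],0.03],
  [[0,0,0],[-0.074,-0.029,0],0.03],
  [[0,0,0],[-0.111,-0.044,0],0.03],
  [[0,0,0],[-0.145,-0.057,0],0.03],
  [[0,0,0],[-0.17,-0.067,0],0.03],
  [[0,0,0],[-0.185,-0.073,0],0.03],
  [[0,0,0],[-0.19,-0.075,0.01],0.03],
  [[0,0,0],[-0.19,-0.075,0.03],0.03],
  [[0,0,0],[-0.19,-0.075,0.06],0.03],
  [[0,0,0],[-0.19,-0.075,0.08],0.03],
  [[0,0,0],[-0.19,-0.075,0.09],0.03],
  [[0,0,0],[-0.19,-0.075,0.09],0.03],
])

```text
t: 14.9
tool_pos: [0.5933, 0.295, 0.05]
tool_rot: [2.514, -1.871, -0.007]
contact_force: [-0.1, -0.2, -2.4]
opening: 0.0367
```

Emit:
jog_arm([
  [[0,0,0],[0,0,0.01],0.03],
  [[0,0,0],[0,0,0.015],0.03],
  [[0,0,0],[0,0,0.015],0.03],
  [[0,0,0],[0,0,0.015],0.03],
])

```text
t: 15.23
tool_pos: [0.597, 0.2974, 0.041]
tool_rot: [-2.521, 1.873, -0.001]
contact_force: [-0.2, -0.5, -1.4]
opening: 0.0362
```

Run:
```python
from h import *
o=ctrl.get_obs();print(o['t'],o['tool_pos'],o['contact_force'],o['opening'],need([.598,.297,.018],o))
save('w10',get_image('wrist'))
```

```text
15.2333 [0.59704925 0.2973542  0.04101244] [-0.22779813 -0.54435639 -1.42972249] 0.03615931542534007 [ 0.0006 -0.0008  0.023 ]
```

View pics/w10.png

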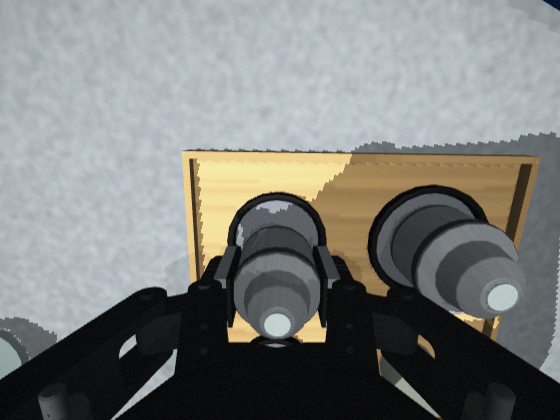

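Run:
```python
from h import *
o=ctrl.get_obs()
for uv in [(278,192),(228,240),(328,240)]: print(need(wplane(uv,.012,o),o))
print(o['tool_pos'],need(wplane((502,298),.073,o),o),wplane((502,298),.073,o))
```

```text
[ 0.0017 -0.0313  0.0294]
[-0.0292 -0.001   0.0294]
[ 0.0327 -0.001   0.0294]
[0.59724245 0.29754254 0.04135276] [ 0.0962  0.0015 -0.0317] [0.62351222 0.20500396 0.073     ]
```

Emit:
jog_arm([
  [[0,0,0],[0.001,0,0.006],0.03],
  [[0,0,0],[0.0015,0,0.012],0.03],
  [[0,0,0],[0.0015,0,0.017],0.03],
  [[0,0,0],[0.0015,0,0.02],0.03],
  [[0,0,0],[0.0015,0,0.0215],0.03],
  [[0,0,0],[0.0015,0,0.0215],0.03],
  [[0,0,0],[0.0015,0,0.0215],0.03],
])

```text
t: 15.87
tool_pos: [0.5971, 0.296, 0.0187]
tool_rot: [-2.522, 1.873, -0.0]
contact_force: [-0.5, 0.2, -2.2]
opening: 0.0367
```

Emit:
jog_arm([
  [[0,0,0],[0,0,0.0005],0.03],
  [[0,0,0],[0,0,0.001],0.03],
  [[0,0,0],[0,0,0.001],0.03],
  [[0,0,0],[0,0,0.001],0.03],
])

```text
t: 16.2
tool_pos: [0.5972, 0.296, 0.0181]
tool_rot: [-2.521, 1.873, -0.0]
contact_force: [-0.5, 0.4, -0.1]
opening: 0.0366
```

Emit:
jog_arm([
  [[0,0,0],[0,0,0.0005],0.03],
  [[0,0,0],[0,0,0.001],0.03],
  [[0,0,0],[0,0,0.001],0.03],
])

```text
t: 16.45
tool_pos: [0.5973, 0.2961, 0.018]
tool_rot: [-2.522, 1.873, -0.0]
contact_force: [-2.7, -1.0, 4.5]
opening: 0.0364
```

Emit:
jog_arm([
  [[0,0,0],[0,0,0],0.04],
  [[0,0,0],[0,0,0],0.045],
  [[0,0,0],[0,0,0],0.05],
  [[0,0,0],[0,0,0],0.055],
  [[0,0,0],[0,0,0],0.055],
  [[0,0,0],[0,0,0],0.055],
  [[0,0,0],[0,0,-0.01],0.055],
  [[0,0,0],[0,0,-0.03],0.055],
  [[0,0,0],[0,0,-0.06],0.055],
  [[0,0,0],[0,0,-0.1],0.055],
  [[0,0,0],[0,0,-0.135],0.055],
  [[0,0,0],[0,0,-0.14],0.055],
])

```text
t: 17.45
tool_pos: [0.6012, 0.2975, 0.167]
tool_rot: [-2.512, 1.866, -0.012]
contact_force: [0.5, -0.1, 2.1]
opening: 0.0552
```

Run:
```python
from h import *
o=ctrl.get_obs();print(o['t'],o['tool_pos'],o['contact_force'],o['opening'],need([.4435,-.123,.16],o))
save('w11',get_image('wrist'))
```

```text
17.45 [0.60115057 0.29752564 0.16703   ] [ 0.45199042 -0.12097378  2.0607816 ] 0.05517947030358276 [0.3571 0.2724 0.0028]
```

View pics/w11.png

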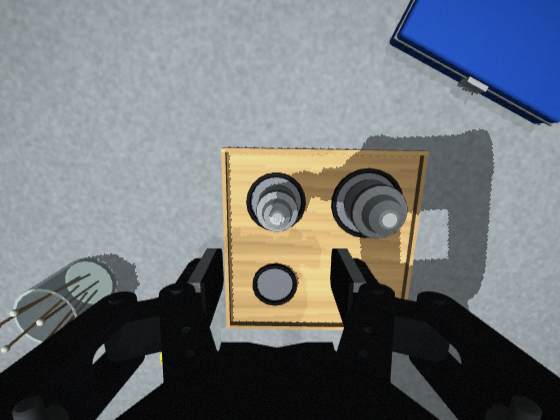

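The medium and large ones both stand in their nests. Next, the small one.

Emit:
jog_arm([
  [[0,0,0],[0.015,0.011,0],0.055],
  [[0,0,0],[0.04,0.03,0],0.055],
  [[0,0,0],[0.07,0.053,0],0.055],
  [[0,0,0],[0.102,0.077,0],0.055],
  [[0,0,0],[0.134,0.101,0],0.055],
  [[0,0,0],[0.166,0.125,0],0.055],
  [[0,0,0],[0.198,0.149,0],0.055],
  [[0,0,0],[0.23,0.173,0],0.055],
  [[0,0,0],[0.262,0.197,0],0.055],
  [[0,0,0],[0.294,0.221,0],0.055],
  [[0,0,0],[0.325,0.244,0],0.055],
  [[0,0,0],[0.345,0.259,0],0.055],
])

```text
t: 18.5
tool_pos: [0.4467, -0.1114, 0.156]
tool_rot: [2.519, -1.875, -0.001]
contact_force: [0.5, 0.3, -0.2]
opening: 0.0547
```

Emit:
jog_arm([
  [[0,0,0],[0.01,0.007,0.01],0.055],
  [[0,0,0],[0.012,0.009,0.03],0.055],
  [[0,0,0],[0.012,0.009,0.04],0.055],
  [[0,0,0],[0.012,0.009,0.04],0.055],
  [[0,0,0],[0.012,0.009,0.04],0.055],
  [[0,0,0],[0.012,0.009,0.04],0.055],
  [[0,0,0],[0.012,0.009,0.04],0.055],
])

```text
t: 19.08
tool_pos: [0.4442, -0.123, 0.1178]
tool_rot: [-2.522, 1.872, -0.002]
contact_force: [0.3, 0.0, 1.1]
opening: 0.0547
```

Run:
```python
from h import *
o=ctrl.get_obs();print(o['t'],o['tool_pos'])
im=get_image('wrist');save('w12',im)
np.save('o4.npy',np.r_[o['tool_pos'],o['tool_rot']])
```

```text
19.0833 [ 0.44423089 -0.12298235  0.11780545]
```

View pics/w12.png

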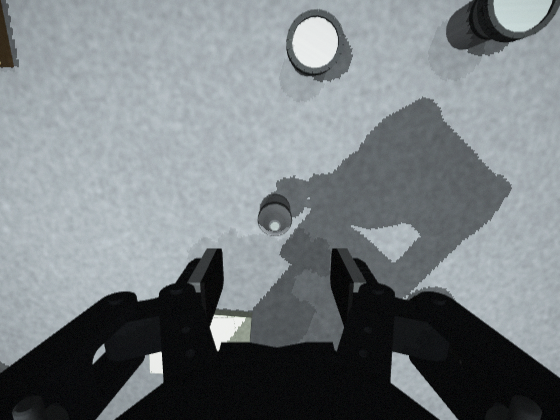

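Run:
```python
from h import *
v=np.load('o4.npy');o=dict(tool_pos=v[:3],tool_rot=v[3:])
p=wplane((274.5,226.5),.056,o);print(p,need(p,ctrl.get_obs()))
```

```text
[ 0.443027   -0.12276145  0.056     ] [-0.0007  0.0012  0.0618]
```

Emit:
jog_arm([
  [[0,0,0],[-0.001,0.001,0.02],0.055],
  [[0,0,0],[-0.001,0.001,0.045],0.055],
  [[0,0,0],[-0.001,0.001,0.07],0.055],
  [[0,0,0],[-0.001,0.001,0.09],0.055],
  [[0,0,0],[-0.001,0.001,0.102],0.055],
  [[0,0,0],[-0.001,0.001,0.107],0.055],
  [[0,0,0],[-0.001,0.001,0.107],0.055],
  [[0,0,0],[-0.001,0.001,0.107],0.055],
])

```text
t: 19.8
tool_pos: [0.443, -0.1227, 0.0107]
tool_rot: [-2.522, 1.873, -0.002]
contact_force: [0.3, 0.7, 0.7]
opening: 0.0549
```

Run:
```python
from h import *
o=ctrl.get_obs();print(o['t'],o['tool_pos'])
im=get_image('wrist');save('w13',im)
```

```text
19.8 [ 0.442976   -0.12272731  0.01070742]
```

View pics/w13.png

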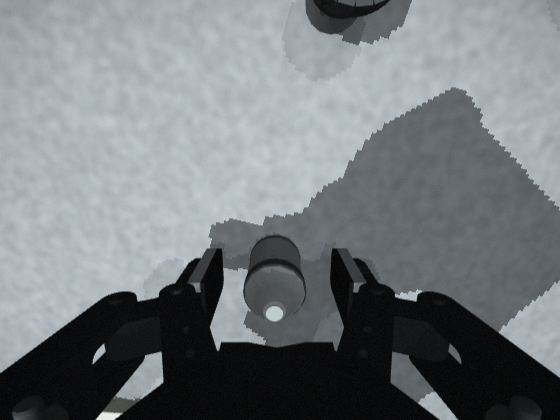

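Centred; close and lift.

Emit:
jog_arm([
  [[0,0,0],[0,0,0],0.045],
  [[0,0,0],[0,0,0],0.035],
  [[0,0,0],[0,0,0],0.028],
  [[0,0,0],[0,0,0],0.02],
  [[0,0,0],[0,0,0],0.018],
  [[0,0,0],[0,0,0],0.018],
  [[0,0,0],[0,0,0],0.018],
  [[0,0,0],[0,0,0],0.018],
  [[0,0,0],[0,0,0],0.018],
], squeeze=35)

```text
t: 20.6
tool_pos: [0.4428, -0.1227, 0.0107]
tool_rot: [-2.521, 1.873, -0.001]
contact_force: [-1.2, 1.3, 5.2]
opening: 0.0244
```

Emit:
jog_arm([
  [[0,0,0],[0,0,-0.003],0.018],
  [[0,0,0],[0,0,-0.01],0.018],
  [[0,0,0],[0,0,-0.025],0.018],
  [[0,0,0],[0,0,-0.05],0.018],
  [[0,0,0],[0,0,-0.08],0.018],
  [[0,0,0],[0,0,-0.11],0.018],
  [[0,0,0],[0,0,-0.13],0.018],
  [[0,0,0],[0,0,-0.135],0.018],
  [[0,0,0],[0,0,-0.135],0.018],
])

```text
t: 21.35
tool_pos: [0.4431, -0.1231, 0.1466]
tool_rot: [-2.521, 1.873, -0.006]
contact_force: [-0.3, 0.2, -1.4]
opening: 0.0248
```

Run:
```python
from h import *
o=ctrl.get_obs();print(o['t'],o['tool_pos'],o['contact_force'],o['opening'],need([.506,.2705,.147],o))
save('w14',get_image('wrist'))
```

```text
21.35 [ 0.44314847 -0.12305415  0.14661448] [-0.28796045  0.21650199 -1.38944416] 0.02476692506244506 [-0.3587 -0.1738 -0.0008]
```

View pics/w14.png

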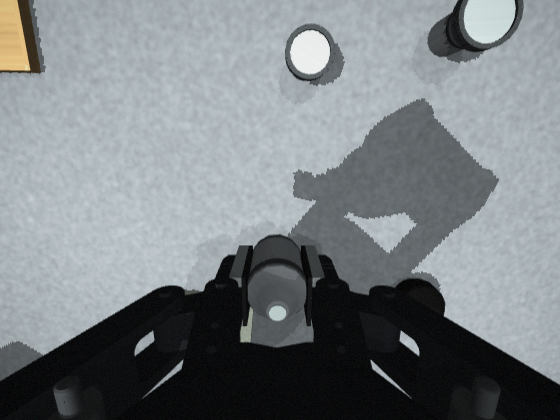

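Emit:
jog_arm([
  [[0,0,0],[-0.012,-0.006,0],0.018],
  [[0,0,0],[-0.035,-0.017,0],0.018],
  [[0,0,0],[-0.068,-0.033,0],0.018],
  [[0,0,0],[-0.105,-0.051,0],0.018],
  [[0,0,0],[-0.142,-0.069,0],0.018],
  [[0,0,0],[-0.179,-0.087,0],0.018],
  [[0,0,0],[-0.216,-0.105,0],0.018],
  [[0,0,0],[-0.253,-0.123,0],0.018],
  [[0,0,0],[-0.29,-0.141,0],0.018],
  [[0,0,0],[-0.322,-0.156,0],0.018],
  [[0,0,0],[-0.345,-0.167,0],0.018],
  [[0,0,0],[-0.358,-0.174,0],0.018],
])

```text
t: 22.4
tool_pos: [0.5037, 0.2726, 0.1415]
tool_rot: [2.521, -1.868, -0.005]
contact_force: [0.5, 0.1, -0.7]
opening: 0.0249
```

Emit:
jog_arm([
  [[0,0,0],[0,0,0],0.018],
  [[0,0,0],[0,0,0.02],0.018],
  [[0,0,0],[0,0,0.05],0.018],
  [[0,0,0],[0,0,0.08],0.018],
  [[0,0,0],[0,0,0.098],0.018],
  [[0,0,0],[0,0,0.105],0.018],
  [[0,0,0],[0,0,0.105],0.018],
  [[0,0,0],[0,0,0.105],0.018],
  [[0,0,0],[0,0,0.105],0.018],
])

```text
t: 23.15
tool_pos: [0.5068, 0.2703, 0.0415]
tool_rot: [-2.519, 1.873, -0.003]
contact_force: [-1.2, -0.5, -1.0]
opening: 0.0247
```

Run:
```python
from h import *
o=ctrl.get_obs();print(o['t'],o['tool_pos'],o['contact_force'],o['opening'],need([.5065,.270,.0178],o))
save('w15',get_image('wrist'))
```

```text
23.15 [0.50679447 0.27034206 0.04151456] [-1.21439506 -0.47566719 -0.97301914] 0.024677242057572556 [0.0002 0.0004 0.0237]
```

View pics/w15.png

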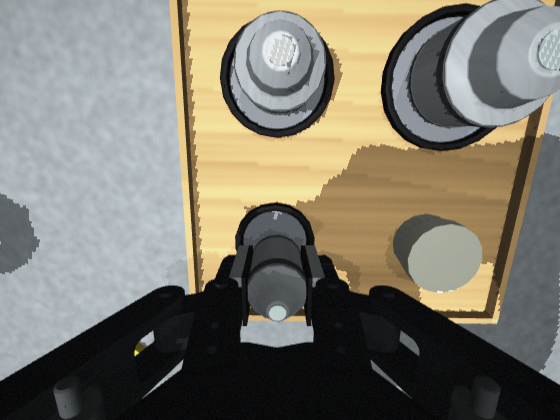

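Run:
```python
from h import *
o=ctrl.get_obs()
for uv in [(277,203),(235,240),(317,240)]: print(need(wplane(uv,.012,o),o))
print(o['tool_pos'])
```

```text
[ 0.0011 -0.0244  0.0299]
[-0.0249 -0.0008  0.0299]
[ 0.0259 -0.0008  0.0298]
[0.50696662 0.27059084 0.04184515]
```

Emit:
jog_arm([
  [[0,0,0],[0.0005,0,0.006],0.018],
  [[0,0,0],[0.0005,0,0.012],0.018],
  [[0,0,0],[0.0005,0,0.017],0.018],
  [[0,0,0],[0.0005,0,0.021],0.018],
  [[0,0,0],[0.0005,0,0.0225],0.018],
  [[0,0,0],[0.0005,0,0.023],0.018],
  [[0,0,0],[0.0005,0,0.023],0.018],
  [[0,0,0],[0.0005,0,0.023],0.018],
])

```text
t: 23.87
tool_pos: [0.5055, 0.27, 0.0177]
tool_rot: [2.521, -1.873, -0.001]
contact_force: [-3.9, -1.7, 6.8]
opening: 0.0247
```

Emit:
jog_arm([
  [[0,0,0],[0,0,0.0005],0.018],
  [[0,0,0],[0,0,0.001],0.018],
  [[0,0,0],[0,0,0.001],0.018],
  [[0,0,0],[0,0,0.001],0.018],
])

```text
t: 24.2
tool_pos: [0.5056, 0.27, 0.0177]
tool_rot: [2.521, -1.872, -0.001]
contact_force: [-6.0, -2.4, 12.2]
opening: 0.0251
```

Emit:
jog_arm([
  [[0,0,0],[0,0,-0.001],0.018],
  [[0,0,0],[0,0,-0.0015],0.018],
  [[0,0,0],[0,0,-0.0015],0.018],
  [[0,0,0],[0,0,-0.0015],0.028],
  [[0,0,0],[0,0,-0.0015],0.032],
  [[0,0,0],[0,0,-0.0015],0.036],
  [[0,0,0],[0,0,-0.0015],0.042],
  [[0,0,0],[0,0,-0.0015],0.042],
  [[0,0,0],[0,0,-0.0015],0.042],
])

```text
t: 24.95
tool_pos: [0.5056, 0.2699, 0.0172]
tool_rot: [2.522, -1.874, -0.0]
contact_force: [-0.8, 0.9, 0.0]
opening: 0.0418
```

Emit:
jog_arm([
  [[0,0,0],[0,0,-0.01],0.042],
  [[0,0,0],[0,0,-0.03],0.042],
  [[0,0,0],[0,0,-0.06],0.042],
  [[0,0,0],[0,0,-0.1],0.042],
  [[0,0,0],[0,0,-0.13],0.042],
  [[0,0,0],[0,0,-0.14],0.042],
  [[0,0,0],[0.05,0.05,-0.14],0.042],
  [[0,0,0],[0.08,0.08,-0.14],0.042],
  [[0,0,0],[0.1,0.1,-0.14],0.042],
  [[0,0,0],[0.1,0.1,-0.14],0.042],
  [[0,0,0],[0.1,0.1,-0.14],0.042],
  [[0,0,0],[0.1,0.1,-0.14],0.042],
])

```text
t: 25.95
tool_pos: [0.4386, 0.1449, 0.1576]
tool_rot: [-2.519, 1.875, -0.001]
contact_force: [-0.3, 0.2, 0.8]
opening: 0.042
```

Run:
```python
from h import *
o=ctrl.get_obs();print(o['t'],o['tool_pos'],o['contact_force'])
w=get_image('wrist');save('w16',w);a=get_image('scene');save('s16',a);save('s16c',cv2.resize(a[240:360,240:400],None,fx=4,fy=4));b=get_image('side');save('d16',b)
save('d16c',cv2.resize(b[225:345,145:285],None,fx=4,fy=4))
```

```text
25.95 [0.43859389 0.14491989 0.15755341] [-0.28162746  0.20992933  0.79298942]
```

View pics/w16.png

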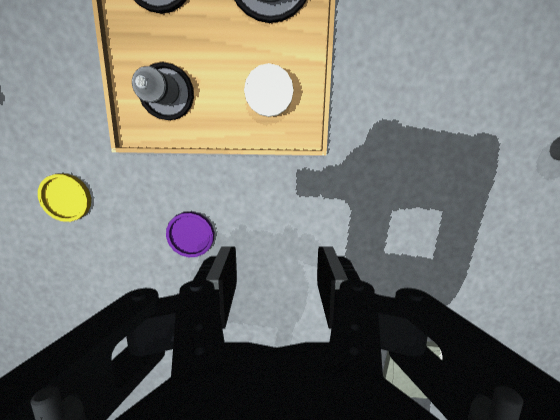

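View pics/s16.png

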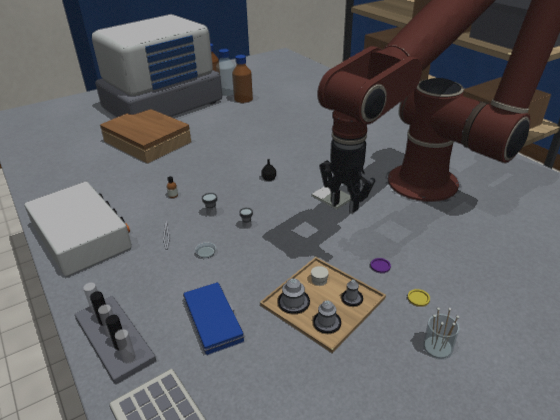

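View pics/d16c.png

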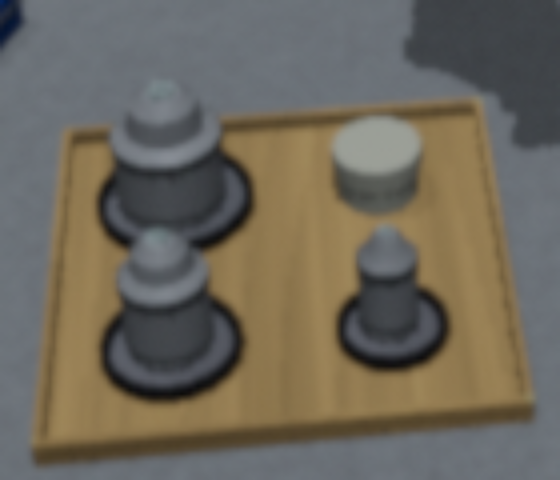

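View pics/s16c.png

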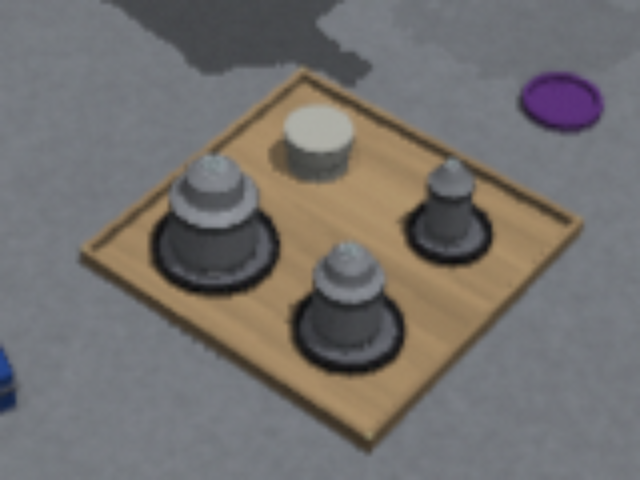

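All three stand upright inside their own nests, and the eyepieces are still at (210,204) and (246,217). The gripper is clear of everything.

Run:
```python
from station import job
print(job.finish_job())
```

```text
the job is handed in; nothing more can be done
None
```

All three objectives are back in the tray, each standing upright, nose up, in its own nest. I handed the job in at about 26 s of the 83 s allowed. `finish_job()` gives no verdict, so I don't have the official result.

- **Placing:** I set down the large one first, then the medium, then the small. Each was lowered until the wrist force showed it was touching the floor. Contact came within 1 mm of the height expected from each grasp.
- **Last checks:** the final scene and side pictures show each objective upright inside its own nest. Both eyepieces stand at the same pixels as at the start, and the gripper is clear of everything. Just before lowering, the wrist camera put each objective about 2 mm or less from its nest centre, and I moved to correct most of that.
- **Disagreements:** the side camera read positions up to about 12 mm off from the other two cameras, so I relied on the wrist and scene cameras. The small objective was pressed down with about 12 N before release, so I eased off first.

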